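# Log the meter and show the frosted label of its glass plate

## Task

Take the hand-held scanner from its dock, hold it steady for two seconds about 10 cm off the barcode on the meter's sloping panel, looking squarely at its middle, and stand it back upright on the dock. Then draw the notched glass plate out of the rack, find its frosted end by the notch, and hold that label up to the reader's lens: frosted face upward and square to the lens, the label centred about 15 cm in front of it. Finish while still holding the plate there in the gripper, and leave the amber plate and everything else on the bench where it is.

Things in the scene. Friction and masses are not known exactly. Their poses are not given: they have to be found in the camera images.
- meter: Bench meter, fixed: light grey wedge 205 mm deep, 240 mm wide, 30 mm high at the front edge and 98 mm at the back, with screen and blue key strip on its sloping panel. Origin: centre of its underside; its front faces its own -x.
- tag: White barcode label, 34 x 60 mm, on the lower front of the meter's panel, about 41 mm above the bench; the panel slopes 0.35 rad (20 deg) up away from the front. Origin: centre of the label; z: outward normal of the label (up and towards the meter's front); y: along its 60 mm length; x: up the slope.
- scanner: Loose hand-held scanner, about 150 g, standing: round head 56 mm across, 26 mm high, red band at the bottom; above it a dark square barrel 34 x 34 mm from 26 to 132 mm, blue top, orange trigger on its -x side. The window is the flat underside; it looks along its own -z. Origin: centre of that underside; z: along the barrel, away from the window; x, y square to the barrel's sides.
- dock: Scanner's dock: fixed flat grey disc 100 mm across, 6 mm high, no rim, with a blue circle. The scanner stands on its middle at the start. Origin: centre of its underside; z up.
- rack: Fixed plate rack, base 124 x 112 mm, 8 mm thick, at any yaw. Two slots along its x, 56 mm apart (at its y = +28 and -28 mm); each slot is 10.5 mm wide, 104 mm long, its floor 8 mm and its walls' top 26 mm above the bench. Origin: centre of its underside.
- plate: Notched plate: loose pale blue glass, 100 (x) x 8 (y) x 45 mm (z), about 90 g, upright in either slot, its top 53 mm above the bench. A 10 x 10 mm corner is missing at +x, +z; that end (32 mm) is frosted white with a label on the +y face only: with the notch up and at your left you look at the label. Origin: centre of the lower long edge; z: towards the notched edge; y: outward from the label.
- label (a point): Centre of the frosted label on the plate: 34 mm along the plate's +x, 4 mm along +y (on the face), 22.5 mm above the lower edge. Axes as the plate.
- plain_plate: Amber plate, same size, no notch and no label, standing in the other slot; to be left there. Origin and axes as the notched plate's.
- reader: Plate reader, fixed: base, post and folded arm carrying a head 56 mm wide with a dark lens that looks down towards the robot side. Its head comes down to about 0.31 m above the bench, the arm's top is at 0.415 m; the post stands 120 mm behind its origin. Origin: on the bench, 15 mm behind the point below the lens; its front faces its own -x.
- eye: The reader's lens, 331 mm above the bench. Origin: centre of the lens; z: line of sight, towards the robot side and 40 deg below level. It reads a label 150 mm in front of it that faces it.
- jar: Loose white jar with red lid, 42 mm across, 50 mm high, a bystander in the middle. Origin: centre of its underside.
- bottle_blue: Loose blue bottle, 54 mm across, 125 mm high, a bystander at the left. Origin: centre of its underside.
- bottle_amber: Loose amber bottle, 54 mm across, 130 mm high, a bystander at the right. Origin: centre of its underside.
- beaker: Loose glass beaker, 60 mm across, 75 mm high, a bystander at the right. Origin: centre of its underside.
- carton: Loose white carton, 60 x 100 x 35 mm, a bystander at the left. Origin: centre of its underside.
Things that resemble listed ones, but are neither listed nor needed, are in the scene too. Several things look just like the dock: the one meant starts farthest to the robot's left.

How it is judged:
By the outcome, as a careful person would: the job done as asked, in the order asked, and still so for the second after the job is handed in, while the arm keeps its last pose, push and grip.
It also fails if it takes over 67 s, if anything falls off the work surface, if the arm or the gripper's body presses on something with over 40 N, if the wrist force passes 120 N, or if a joint passes its speed limit or range.

## Robot

A 6-joint arm with a two-finger parallel gripper is mounted at the origin on the work surface. World frame = base frame: x ahead of the robot, y to its left, z up, the work surface at z = 0. Lengths are in m, angles in rad, forces in N, time in s.
With the tool pointing down it reaches from about 0.275 to 0.875 m from the base axis. Payload 12.5 kg.
Tool frame: the origin (TCP) lies at the very end of the fingers, on their centre line; the grasp point (between the pads) lies 19 mm behind it; z points along the fingers, y is the line along which they close (so a half turn about z gives the same grasp; the last joint's range is limited). The gripper opens to 85 mm and grips with 20 to 120 N. Pads are 22 mm wide; open, the fingers measure 114 mm over their backs; the gripper's body (76 mm by 85 mm) begins 54 mm behind the grasp point. The pads swing forward as they close: fully open they stand 13 mm farther back than shut.
Start: joints at [1.101, 0.351, 1.652, -0, 1.139, -0.085], TCP at [0.206, 0.51, 0.231] pointing down, gripper open.
Joint ranges: [-2.75, 2.75], [-0.79, 2.1], [0.01, 2.65], [-1.57, 4.71], [0.07, 3.14], [-2.87, 2.87]. Speed limits (rad/s): [2.22, 2.22, 2.79, 3.14, 3.14, 3.14].

## Interface

Orientations are given as a rotation vector (axis times angle).
In Python, from cell import manip gives the robot as it stands.
- The arm moves only by the tool send_rows, never from a script. Its argument "motion" is a list of rows, each an object with "travel": the shift along the world's x, y, z normalised to -1 to 1, where 1 is 150 mm, a list of three; "turn": the turn, a rotation vector about the world's x, y, z normalised to -1 to 1, where 1 is 30 degrees, a list of three; "grip": the closure, from 0 (fully open) to 1 (shut). A call has 1 to 10 rows; each row shifts and turns the commanded pose from where the row before left it; what a row does not reach is not made up. A row lasts 1/8 s, in which the tool goes at most 62.5 mm and 10.7 degrees, less where a joint would pass 70% of its speed; a pose out of reach is approached as far as the arm can. A call with a number of a shift or a turn outside -1 to 1 is refused whole. A call with a gripper value outside its range is refused whole. The fingers move at their own pace and stop on an object; "grip_force" is the grip in N (left out, the last holds). Time passes only in rows, so rows that do not move let the fingers close. It gives the time, the measured TCP pose, the force, the opening and the grip force at its end, in the units of the state.
- manip.read_state(): the state, without advancing time (a new reading comes with each control period).
- manip.capture(name): name is "scene" or "top" or "wrist"; returns a dict with "img" (420x560x3 uint8, red, green, blue), "z_map" (420x560 float32, m along the optical axis (not along the pixel's ray), 0 where there is no reading), "vfov" (degrees; the focal length in pixels is half the picture's height over the tangent of half this angle, whatever the lens; pixels are square), "cx", "cy" (the principal point, pixels), "k1" (the pictures are not rectified: a ray, as slopes to the right and down, at radius r is drawn at 1 + k1 r^2 times it, then the intrinsics apply), "view" (4x4, takes a point from world to camera coordinates); the wrist camera has in their place "hand_eye" (4x4, takes a point from camera to tool coordinates, whose origin is the TCP and whose axes are the flange's). Camera axes: x right, y up, looking along -z (the intrinsics and any distortion apply to the point x, -y, -z); pixel columns grow to the right and rows downward; lengths in m; the calibration is good to about 2 mm. A picture is of the moment at which its call begins: read the wrist's pose just before it.
- manip.close_job(): hands the job in; it is judged then, once.
The state is a dict: "time_s": time; "joint_positions": joint angles; "dq": joint speeds; "joint_efforts": joint torques, N m; "tool_pos": TCP position; "orientation": TCP orientation; "ft_force": force on the tool from outside, world axes, zero at the start; "wrist_torque": the same for the moment, N m; "gripper_width": finger opening in m; "grasp_force": force on a finger pad.
Only numpy, scipy, OpenCV 4.12 (cv2) and the standard library are available. Lean on these libraries where they do the work, as an engineer would, in place of code of your own. Each camera call takes 0.05 s, during which the arm holds its last target. There are 200 camera calls.

## Working session

There is one attempt and no reset: what is moved stays moved. The work goes in short steps, Python scripts to look and compute and a tool call to move; the robot and the scene stay as the last step left them, time stands still between calls to the robot, and variables do not carry over. Pictures are saved under pics/ and viewed, at most 10 in all, crops included, and the job is handed in when it is done.

Besides the shell and the picture viewer there is one more tool, called by a JSON object that holds its "api" and its "payload". send_rows: Moves the arm, as the interface text tells. Its arguments: {"type":"object","properties":{"motion":{"type":"array"},"grip_force":{"type":"number"}},"required":["motion"]}

```bash
ls; mkdir -p pics; cat > h.py <<'E'
import numpy as np, cv2
from scipy.spatial.transform import Rotation as R
from cell import manip
def cap(name):
    s=manip.read_state(); c=manip.capture(name)
    if 'view' in c: c['T']=np.linalg.inv(c['view'])
    else:
        W=np.eye(4); W[:3,:3]=R.from_rotvec(s['orientation']).as_matrix(); W[:3,3]=s['tool_pos']
        c['T']=W@c['hand_eye']
    return c
def ray(c,u,v):
    u=np.atleast_1d(u).astype(float); v=np.atleast_1d(v).astype(float)
    f=c['img'].shape[0]/2/np.tan(np.radians(c['vfov'])/2)
    K=np.array([[f,0,c['cx']],[0,f,c['cy']],[0,0,1.]])
    p=cv2.undistortPoints(np.stack([u,v],-1)[:,None],K,np.array([c['k1'],0,0,0.])).reshape(-1,2)
    d=np.c_[p[:,0],-p[:,1],-np.ones(len(p))]
    return c['T'][:3,3], d@c['T'][:3,:3].T
def onz(c,u,v,z):
    o,d=ray(c,u,v); return o+d*((z-o[2])/d[:,2])[:,None]
def pts(c):   # world point per pixel from depth
    h,w=c['z_map'].shape; v,u=np.mgrid[:h,:w]
    o,d=ray(c,u.ravel(),v.ravel())
    return (o+d*c['z_map'].ravel()[:,None]).reshape(h,w,3)
def save(n,img): cv2.imwrite('pics/'+n+'.png',img[...,::-1])
E
python3 - <<'E'
from h import *
s=manip.read_state(); print(s)
for n in('scene','top','wrist'):
    c=cap(n); save(n+'0',c['img']); print(n,c['T'].round(3).tolist(),c['vfov'],c['cx'],c['cy'],c['k1'], (c['z_map']>0).mean())
    np.savez('/tmp/'+n+'0.npz',**c)
E
```

```text
pics
{'time_s': 0.0, 'joint_positions': array([ 1.10139278e+00,  3.51291414e-01,  1.65245088e+00, -7.01013362e-06,
        1.13911633e+00, -8.45784029e-02]), 'dq': array([-0.00168435,  0.00215475, -0.00086527, -0.00032319,  0.00022696,
        0.00036889]), 'joint_efforts': array([-5.65591290e-05, -5.06105733e+01, -2.91403377e+01, -1.28587276e-04,
        4.57592672e-03, -8.54005080e-07]), 'tool_pos': array([0.20627651, 0.50947572, 0.23071802]), 'orientation': array([-6.00689232e-01, -3.08328340e+00,  1.91530899e-03]), 'ft_force': array([-0.84874951, -0.23868451,  1.14971875]), 'wrist_torque': array([-0.0409524 , -0.03908922,  0.00584073]), 'grasp_force': 0.0, 'gripper_width': 0.08566820318920168}
scene [[-0.763, -0.349, 0.545, 1.548], [0.647, -0.416, 0.639, 1.119], [0.004, 0.84, 0.543, 1.168], [0.0, 0.0, 0.0, 1.0]] 42.57006757021235 274.53248186330586 205.93881331731723 -0.0842107924483542 0.9760204081632653
top [[-0.021, 0.991, -0.131, 0.373], [-1.0, -0.019, 0.011, 0.014], [0.008, 0.131, 0.991, 1.722], [0.0, 0.0, 0.0, 1.0]] 53.36682059745904 272.9570695965713 208.78785723857604 -0.1018280901461121 0.9956930272108844
wrist [[0.375, -0.893, -0.248, 0.143], [0.927, 0.361, 0.102, 0.535], [-0.001, -0.268, 0.963, 0.373], [0.0, 0.0, 0.0, 1.0]] 64.39892818469458 279.606037379897 210.6347296190334 -0.022564802666825326 0.9959821428571428
```

View pics/top0.png

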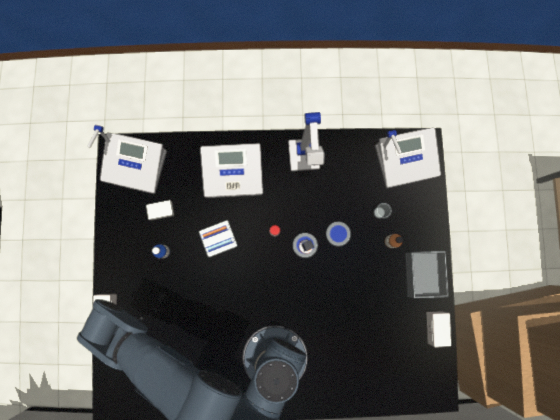

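View pics/scene0.png

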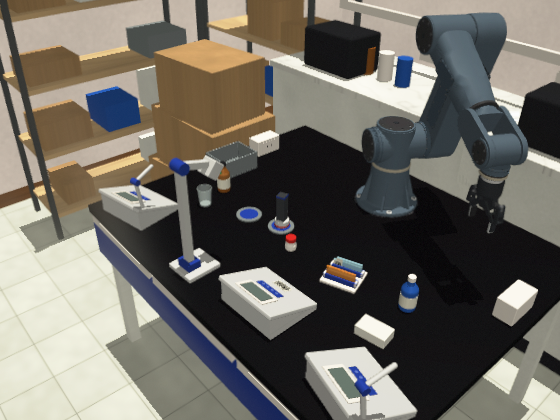

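Top view: scanner at (306,244) on a disc, an empty look-alike disc at (338,233), and the rack at (217,240) with the amber plate above and the blue below. The meter with barcode is at (232,170), with barcode-free look-alike meters at (132,160) and (408,157). The reader is at (306,150), and the small lamps at (97,128) and (392,135) resemble it. The dock to use is the left disc, which has the scanner on it.

```bash
python3 - <<'E'
from h import *
t=dict(np.load('/tmp/top0.npz')); s=dict(np.load('/tmp/scene0.npz'))
for c in(t,s):
    for k in('vfov','cx','cy','k1'): c[k]=float(c[k])
    c['P']=pts(c)
P=t['P']
def show(n,c,u0,v0,u1,v1):
    Q=c['P'][v0:v1,u0:u1].reshape(-1,3); print(n,'z pct',np.percentile(Q[:,2],[5,50,95,99]).round(3))
    return Q
for n,b in dict(scanner=(290,228,322,260),disc2=(325,220,352,247),rack=(196,218,240,262),meter=(196,138,268,200),reader=(285,108,326,176),jar=(266,222,284,240)).items():
    Q=show(n,t,*b); q=Q[Q[:,2]>0.004]; print('   xy range',q.min(0).round(3),q.max(0).round(3))
for n,uv,z in (('disc2',(338,233),.006),('scan top',(306,243),.135),('tag',(232,186),.041),('rack',(217,240),.03),('lens?',(315,157),.34)):
    print(n,onz(t,*uv,z).round(3), P[uv[1],uv[0]].round(3))
g=lambda c,u0,v0,u1,v1,k: cv2.resize(c['img'][v0:v1,u0:u1],None,fx=k,fy=k,interpolation=cv2.INTER_CUBIC)
a=g(t,190,110,350,265,2.5); w=dict(np.load('/tmp/wrist0.npz'))['img']
b=g(s,160,150,360,330,2); 
H=390; f=lambda i: cv2.copyMakeBorder(i,0,max(0,H-i.shape[0]),0,0,cv2.BORDER_CONSTANT)[:H]
save('comp1',np.hstack([f(a),f(b)]))
E
```

```text
scanner z pct [-0.004  0.004  0.138  0.146]
   xy range [ 0.373 -0.202  0.004] [0.518 0.014 1.722]
disc2 z pct [-0.004  0.005  0.013  0.016]
   xy range [ 0.373 -0.328  0.004] [0.55  0.014 1.722]
rack z pct [-0.005  0.005  0.049  0.059]
   xy range [0.373 0.014 0.004] [0.568 0.314 1.722]
meter z pct [-0.004  0.045  0.094  0.101]
   xy range [0.373 0.014 0.004] [0.91  0.317 1.722]
reader z pct [-0.756  0.008  0.41   0.418]
   xy range [ 0.373 -0.234  0.004] [0.94  0.014 1.722]
jar z pct [-0.005  0.003  0.054  0.058]
   xy range [ 0.475 -0.045  0.004] [0.546 0.026 0.06 ]
disc2 [[ 0.495 -0.271  0.006]] [ 0.495 -0.271  0.009]
scan top [[ 0.45  -0.126  0.135]] [ 0.45  -0.126  0.135]
tag [[0.693 0.161 0.041]] [0.693 0.161 0.042]
rack [[0.474 0.225 0.03 ]] [0.476 0.227 0.009]
lens? [[ 0.732 -0.148  0.34 ]] [ 0.722 -0.144  0.378]
```

View pics/comp1.png

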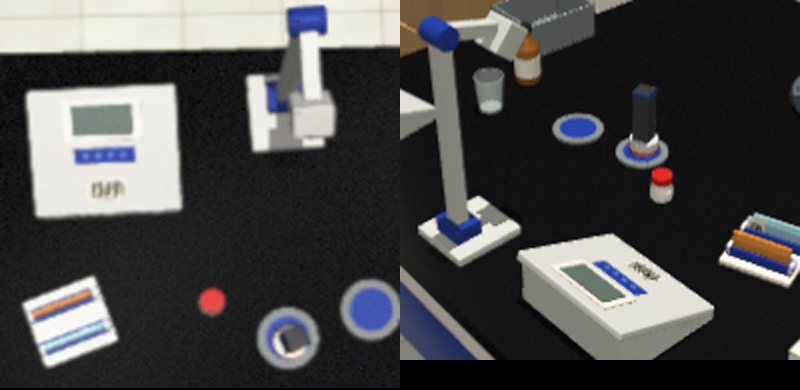

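Comp1 shows the scanner standing on the left disc at about (0.45,-0.126), with its blue top and barrel yawed. The blue plate in the rack is on the robot side, and the tag is on the middle meter. The look-alike disc (378,310 in the crop) is empty and farther right, so the choice holds. Next I move to a mid view over the bench.

{"api": "send_rows", "payload": {"motion": [{"travel": [0.185,-0.3,0.1],"turn": [0,0,0.11],"grip": 0},{"travel": [0.185,-0.3,0.1],"turn": [0,0,0.11],"grip": 0},{"travel": [0.185,-0.3,0.1],"turn": [0,0,0.11],"grip": 0},{"travel": [0.185,-0.3,0.1],"turn": [0,0,0.11],"grip": 0},{"travel": [0.185,-0.3,0.1],"turn": [0,0,0.11],"grip": 0},{"travel": [0.185,-0.3,0.1],"turn": [0,0,0.11],"grip": 0},{"travel": [0.185,-0.3,0.1],"turn": [0,0,0.11],"grip": 0},{"travel": [0,-0.2,0],"turn": [0,0,0],"grip": 0},{"travel": [0,0,0],"turn": [0,0,0],"grip": 0}]}}

```text
time_s: 1.27
tool_pos: [0.4008, 0.1634, 0.3363]
orientation: [0.025, -3.141, 0.0]
ft_force: [0.4, 1.3, 0.1]
gripper_width: 0.0854
grasp_force: 0.0
```

```bash
python3 - <<'E'
from h import *
s=manip.read_state(); print(s['time_s'],s['tool_pos'],s['orientation'],s['joint_positions'])
c=cap('wrist'); np.savez('/tmp/w1.npz',**c); save('w1',c['img'])
E
```

```text
1.275 [0.40079091 0.16336204 0.33628794] [ 2.45058372e-02 -3.14144987e+00  2.12882989e-04] [ 2.79466372e-01  3.09663228e-02  1.78218619e+00 -1.21438457e-04
  1.32852197e+00 -1.30690211e+00]
```

View pics/w1.png

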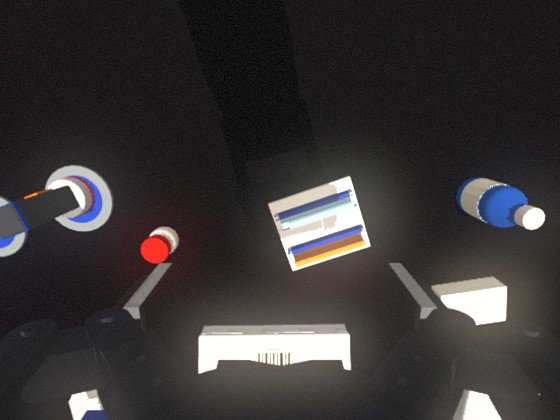

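w1 shows the scanner at (60,200) with its orange trigger on the robot side, the jar at (158,245), and the rack at (320,223). The barcode is at (274,358). Next I move above the scanner for a second view.

{"api": "send_rows", "payload": {"motion": [{"travel": [0.04,-0.387,-0.04],"turn": [0,0,0],"grip": 0},{"travel": [0.04,-0.387,-0.04],"turn": [0,0,0],"grip": 0},{"travel": [0.04,-0.387,-0.04],"turn": [0,0,0],"grip": 0},{"travel": [0.04,-0.387,-0.04],"turn": [0,0,0],"grip": 0},{"travel": [0.04,-0.387,-0.04],"turn": [0,0,0],"grip": 0},{"travel": [0,0,0],"turn": [0,0,0],"grip": 0}]}}

```text
time_s: 2.08
tool_pos: [0.4309, -0.1275, 0.3055]
orientation: [0.024, -3.14, -0.0]
ft_force: [0.3, 0.9, 0.3]
gripper_width: 0.0855
grasp_force: 0.0
```

```bash
python3 - <<'E'
from h import *
s=manip.read_state(); print(s['time_s'],s['tool_pos'],s['orientation'])
c=cap('wrist'); np.savez('/tmp/w2.npz',**c)
w=dict(np.load('/tmp/w1.npz'))
for k in('vfov','cx','cy','k1'): w[k]=float(w[k])
P=pts(c)
# scanner top: depth band
m=((abs(P[...,2]-.138)<.008)&(np.hypot(P[...,0]-.45,P[...,1]+.126)<.05)).astype(np.uint8)
q=P[m>0]; print('n',len(q),'top z',np.median(q[:,2]))
# blue top in colour
hsv=cv2.cvtColor(c['img'],cv2.COLOR_RGB2HSV)
cn=max(cv2.findContours(m,0,1)[0],key=cv2.contourArea); 
uv=cn.reshape(-1,2); X=onz(c,uv[:,0],uv[:,1],.138)
r=cv2.minAreaRect((X[:,:2]*1000).astype(np.float32)); print('top rect mm',r)
# w1 tag : dark pixels inside meter white near (274,358)
g=w['img'].astype(int).sum(2); P1=pts(w)
print('tag P',P1[358,250:300:10].round(3).tolist())
# reader, disc
b=((abs(P[...,2]-.006)<.01)&(np.hypot(P[...,0]-.45,P[...,1]+.126)<.06)).astype(np.uint8)
q=P[b>0]; print('disc ext',np.percentile(q,[1,99],axis=0).round(3).tolist())
save('w2',np.hstack([c['img'][60:360,100:460],cv2.resize(w['img'][320:380,190:360],None,fx=2.4,fy=5)[:300]]))
E
```

```text
2.075 [ 0.43087171 -0.12749435  0.3054728 ] [ 2.35165488e-02 -3.14024486e+00 -4.72075643e-04]
n 1263 top z 0.13749158173762716
top rect mm ((443.57818603515625, -135.10337829589844), (35.093849182128906, 34.43846893310547), 21.366634368896484)
tag P [[0.695, 0.122, 0.039], [0.694, 0.137, 0.04], [0.693, 0.153, 0.041], [0.693, 0.169, 0.041], [0.694, 0.184, 0.04]]
disc ext [[0.393, -0.183, -0.002], [0.507, -0.069, 0.012]]
```

View pics/w2.png

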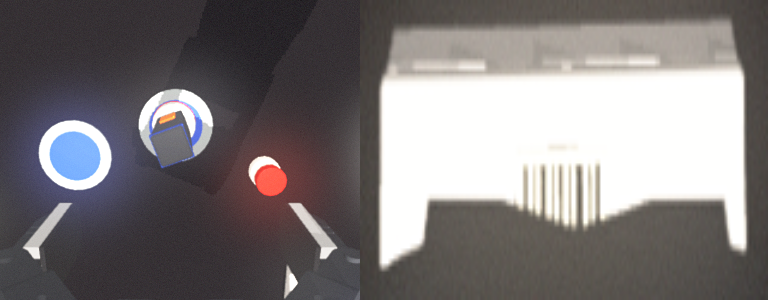

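w2 shows the scanner top at about (172,140) in the crop with its trigger at (168,118), standing on the disc around (176,125). The right half shows the barcode on the meter's lower front. I'll refine the scanner, dock and tag positions now.

```bash
python3 - <<'E'
from h import *
def ld(n):
    c=dict(np.load(n))
    for k in('vfov','cx','cy','k1'): c[k]=float(c[k])
    c['P']=pts(c); return c
c,w1,t,s=[ld('/tmp/'+n+'.npz') for n in('w2','w1','top0','scene0')]
def circ(c,cen,z,rad,n):
    P=c['P']; m=((c['img'].min(2)>90)|((c['img'].max(2)>110)))&(np.abs(P[...,2])<.02)&(np.hypot(P[...,0]-cen[0],P[...,1]-cen[1])<rad)
    v,u=np.nonzero(m); X=onz(c,u,v,z)[:,:2].astype(np.float32)*1000
    print(n,len(u),cv2.minEnclosingCircle(X), X.min(0),X.max(0))
circ(c,(.45,-.13),.006,.07,'dock w2'); circ(t,(.45,-.13),.006,.07,'dock top'); circ(w1,(.45,-.13),.006,.07,'dock w1')
for n,k in(('w2',c),('top',t),('w1',w1),('scene',s)):
    P=k['P']; m=(P[...,2]>.131)&(P[...,2]<.15)&(np.hypot(P[...,0]-.446,P[...,1]+.13)<.04)
    q=P[m]; v,u=np.nonzero(m); r=cv2.minAreaRect(np.float32(onz(k,u,v,.138)[:,:2]*1000)); print(n,len(q),'z',np.median(q[:,2]).round(4),r)
    m2=(P[...,2]>.05)&(P[...,2]<.12)&(np.hypot(P[...,0]-.446,P[...,1]+.13)<.05); print('  barrel',P[m2].mean(0).round(4),np.percentile(P[m2],[2,98],axis=0).round(3).tolist())
# meter plane from top + tag dark blob
P=t['P']; m=(P[...,0]>.6)&(P[...,0]<.9)&(P[...,1]>.03)&(P[...,1]<.29)&(P[...,2]>.02)&(P[...,2]<.12)
q=P[m]; r=cv2.minAreaRect(np.float32(q[:,:2]*1000)); print('meter rect',r)
A=np.c_[q[:,:2],np.ones(len(q))]; keep=np.ones(len(q),bool)
for _ in range(5):
    k=np.linalg.lstsq(A[keep],q[keep,2],rcond=None)[0]; e=q[:,2]-A@k; keep=abs(e)<.008
n=np.array([-k[0],-k[1],1]); n/=np.linalg.norm(n); print('plane',k,'normal',n.round(3),'tilt',np.degrees(np.arccos(n[2])),'yaw',np.degrees(np.arctan2(-n[1],-n[0])))
for nm,cc in(('top',t),('scene',s),('w1',w1)):
    P=cc['P']; g=cc['img'].astype(int).max(2)
    near=(np.abs(P[...,0]-.70)<.04)&(np.abs(P[...,1]-.16)<.06)&(P[...,2]>.02)&(P[...,2]<.07)
    thr=np.percentile(g[near],60)*.8
    v,u=np.nonzero(near&(g<thr)); 
    # intersect rays with panel plane
    o,d=ray(cc,u,v); l=(k[2]+k[:2]@o[:2]-o[2])/(d[:,2]-d[:,:2]@k[:2]); X=o+d*l[:,None]
    print(nm,'dark n',len(u),'thr',thr,'mean',X.mean(0).round(4),'range',np.percentile(X,[1,99],axis=0).round(4).tolist(),'pix',u.mean(),v.mean())
E
```

```text
dock w2 2188 ((455.4774475097656, -134.83045959472656), 55.78825759887695) [ 400.39023 -183.08156] [509.38077  -81.938614]
dock top 321 ((449.4253234863281, -132.03553771972656), 50.93446731567383) [ 399.1633  -182.84407] [497.87207  -83.718605]
dock w1 2095 ((449.2452087402344, -138.25296020507812), 57.01247787475586) [ 401.11746 -194.75066] [500.9411  -81.24132]
w2 1256 z 0.1375 ((443.6659240722656, -135.0930633544922), (34.93689727783203, 34.41897964477539), 21.261051177978516)
  barrel [ 0.4301 -0.1357  0.0889] [[0.424, -0.155, 0.053], [0.449, -0.115, 0.118]]
top 84 z 0.1392 ((443.8431396484375, -132.72064208984375), (33.7827262878418, 34.09164810180664), 25.066434860229492)
  barrel [ 0.4373 -0.1206  0.0826] [[0.425, -0.144, 0.053], [0.453, -0.112, 0.115]]
w1 806 z 0.1373 ((443.2766418457031, -130.45603942871094), (34.650184631347656, 39.4333610534668), 21.7286319732666)
  barrel [ 0.438  -0.12    0.0872] [[0.424, -0.134, 0.052], [0.454, -0.114, 0.118]]
scene 71 z 0.1403 ((446.2552185058594, -131.25006103515625), (46.589111328125, 41.47560501098633), 21.93102264404297)
  barrel [ 0.4529 -0.1269  0.0843] [[0.426, -0.146, 0.052], [0.468, -0.113, 0.119]]
meter rect ((757.8321533203125, 162.25802612304688), (196.30799865722656, 237.7779541015625), 2.0811550617218018)
plane [ 0.37249957  0.01116945 -0.21962157] normal [-0.349 -0.01   0.937] tilt 20.43876374484745 yaw 1.7175074792176166
top dark n 71 thr 188.8 mean [0.7077 0.1612 0.0458] range [[0.6606, 0.1106, 0.028], [0.7404, 0.2, 0.0584]] pix 231.83098591549296 182.32394366197184
scene dark n 67 thr 181.60000000000002 mean [0.693  0.1581 0.0403] range [[0.6606, 0.1034, 0.0283], [0.7386, 0.2056, 0.0574]] pix 282.8955223880597 285.43283582089555
w1 dark n 176 thr 204.0 mean [0.6775 0.1586 0.0345] range [[0.6563, 0.105, 0.0267], [0.7022, 0.2121, 0.0438]] pix 273.71022727272725 346.60795454545456
```

The scanner is at (0.4437,-0.1345), yaw 21.4°, with its top at 0.138. I'll descend with the fingers on its ±y sides and grip.

{"api": "send_rows", "payload": {"motion": [{"travel": [0.085,-0.047,-0.2],"turn": [0,0,0.342],"grip": 0},{"travel": [0,0,-0.3],"turn": [0,0,0.342],"grip": 0},{"travel": [0,0,-0.3],"turn": [0,0,0],"grip": 0},{"travel": [0,0,-0.3],"turn": [0,0,0],"grip": 0},{"travel": [0,0,-0.263],"turn": [0,0,0],"grip": 0},{"travel": [0,0,-0.1],"turn": [0,0,0],"grip": 0},{"travel": [0,0,0],"turn": [0,0,0],"grip": 0}], "grip_force": 50}}

```text
time_s: 3.0
tool_pos: [0.4436, -0.1316, 0.0869]
orientation: [0.59, -3.085, -0.001]
ft_force: [0.7, -0.2, 0.5]
gripper_width: 0.0853
grasp_force: 0.0
```

{"api": "send_rows", "payload": {"motion": [{"travel": [0,0,0],"turn": [0,0,0],"grip": 1},{"travel": [0,0,0],"turn": [0,0,0],"grip": 1},{"travel": [0,0,0],"turn": [0,0,0],"grip": 1},{"travel": [0,0,0],"turn": [0,0,0],"grip": 1},{"travel": [0,0,0],"turn": [0,0,0],"grip": 1},{"travel": [0,0,0],"turn": [0,0,0],"grip": 1}], "grip_force": 50}}

```text
time_s: 3.75
tool_pos: [0.4439, -0.1327, 0.0875]
orientation: [-0.587, 3.085, -0.001]
ft_force: [-0.6, 0.3, 7.2]
gripper_width: 0.0335
grasp_force: 55.8
```

```bash
python3 - <<'E'
from h import *
s=manip.read_state(); print({k:(v.round(4).tolist() if hasattr(v,'round') and hasattr(v,'tolist') else v) for k,v in s.items()})
n=np.array([-.342,-.01,.94])
for nm in('top','scene'):
    c=dict(np.load('/tmp/%s0.npz'%nm))
    for k in('vfov','cx','cy','k1'): c[k]=float(c[k])
    P=pts(c); g=c['img'].astype(float).max(2)
    near=(np.abs(P[...,0]-.694)<.026)&(np.abs(P[...,1]-.16)<.042)&(P[...,2]>.02)&(P[...,2]<.07)
    v,u=np.nonzero(near); wt=np.clip(np.percentile(g[near],80)*.92-g[near],0,None)
    X=onz(c,u,v,.041); mu=(X*wt[:,None]).sum(0)/wt.sum(); print(nm,mu.round(4),np.sqrt((wt[:,None]*(X-mu)**2).sum(0)/wt.sum()).round(4),'P z',np.median(P[near][wt>20][:,2]).round(4), (wt@np.c_[u,v])/wt.sum())
c=cap('wrist'); t=dict(np.load('/tmp/top0.npz'))
f=lambda a:cv2.resize(a,(400,300),interpolation=cv2.INTER_CUBIC)
save('g1',np.hstack([c['img'],cv2.resize(t['img'][165:205,212:252],(240,420),interpolation=cv2.INTER_NEAREST)]))
E
```

```text
{'time_s': 3.75, 'joint_positions': [-0.3911, 0.4164, 1.9898, 0.0001, 0.7342, -2.3383], 'dq': [-0.0001, 0.001, 0.0008, -0.0, -0.0006, 0.0006], 'joint_efforts': [0.0335, -42.3527, -18.7687, -0.0711, -0.3131, 0.0122], 'tool_pos': [0.4439, -0.1327, 0.0875], 'orientation': [-0.5875, 3.0851, -0.001], 'ft_force': [-0.634, 0.256, 7.2119], 'wrist_torque': [0.181, 0.2747, 0.0035], 'grasp_force': 55.78286290168762, 'gripper_width': 0.033528796986437834}
top [0.6967 0.1588 0.041 ] [0.0064 0.0143 0.    ] P z 0.0436 [232.54846629 185.18724484]
scene [0.6953 0.1569 0.041 ] [0.0049 0.0145 0.    ] P z 0.0445 [282.10889301 285.34456693]
```

View pics/g1.png

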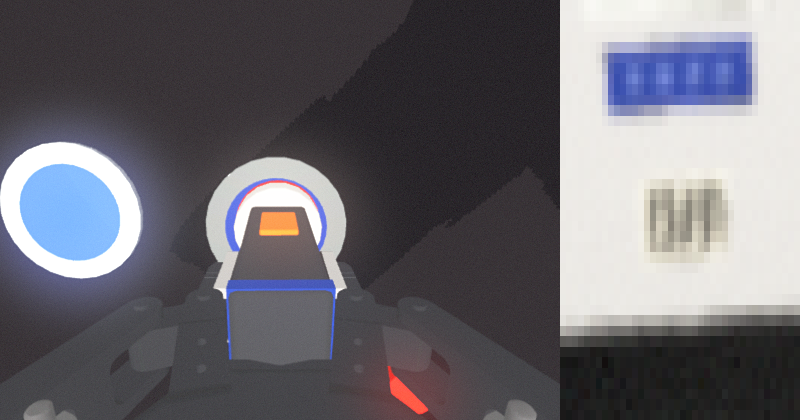

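The scanner is gripped cleanly at a width of 33.5 mm, with the trigger clear at (279,222). The tag triangulates to (0.6955,0.158,0.042). I'll carry the scanner there with a 20° tilt.

{"api": "send_rows", "payload": {"motion": [{"travel": [0,0,0.2],"turn": [0,0,0],"grip": 1},{"travel": [0,0,0.4],"turn": [0,0,0],"grip": 1},{"travel": [0.158,0.2406,0.029],"turn": [0.0025,-0.0836,0],"grip": 1},{"travel": [0.158,0.2406,0.029],"turn": [0.0025,-0.0836,0],"grip": 1},{"travel": [0.158,0.2406,0.029],"turn": [0.0025,-0.0836,0],"grip": 1},{"travel": [0.158,0.2406,0.029],"turn": [0.0025,-0.0836,0],"grip": 1},{"travel": [0.158,0.2406,0.029],"turn": [0.0025,-0.0836,0],"grip": 1},{"travel": [0.158,0.2406,0.029],"turn": [0.0025,-0.0836,0],"grip": 1},{"travel": [0.158,0.2406,0.029],"turn": [0.0025,-0.0836,0],"grip": 1},{"travel": [0.158,0.2406,0.029],"turn": [0.0025,-0.0836,0],"grip": 1}]}}

```text
time_s: 5.05
tool_pos: [0.6333, 0.1573, 0.2115]
orientation: [-0.523, 2.745, -0.078]
ft_force: [0.7, -1.0, -2.0]
gripper_width: 0.0336
grasp_force: 55.0
```

{"api": "send_rows", "payload": {"motion": [{"travel": [0,0,0],"turn": [0,0,0],"grip": 1},{"travel": [0,0,0],"turn": [0,0,0],"grip": 1}]}}

```text
time_s: 5.3
tool_pos: [0.6324, 0.1558, 0.211]
orientation: [-0.524, 2.747, -0.078]
ft_force: [-0.4, -0.2, -2.1]
gripper_width: 0.0333
grasp_force: 55.0
```

```bash
python3 - <<'E'
from h import *
s=manip.read_state(); M=R.from_rotvec(s['orientation']).as_matrix(); print(s['time_s'],s['tool_pos'].round(4),'toolz',M[:,2].round(4),s['gripper_width'],s['ft_force'].round(2))
win=s['tool_pos']+.0815*M[:,2]; print('window',win.round(4))
c=cap('wrist'); sc=cap('scene'); P=pts(c); np.savez('/tmp/w3.npz',**c)
tag=np.array([.6955,.158,.042]); n=np.array([-.3427,-.011,.9394]); d=tag-win; print('dist',d@-n,'lateral',(d+(-(d@n))*n).round(4),'ang',np.degrees(np.arccos(-M[:,2]@n)))
# panel plane via wrist depth
m=(np.abs(P[...,0]-.71)<.06)&(np.abs(P[...,1]-.158)<.11)&(P[...,2]>.02)&(P[...,2]<.075); q=P[m]
A=np.c_[q[:,:2],np.ones(len(q))]; keep=np.ones(len(q),bool)
for _ in range(6):
    k=np.linalg.lstsq(A[keep],q[keep,2],rcond=None)[0]; e=q[:,2]-A@k; keep=abs(e)<.005
print('panel',len(q),keep.sum(),k,'z at tag',k@[tag[0],tag[1],1])
save('tag3',np.hstack([cv2.resize(c['img'],(400,300)),cv2.resize(sc['img'][210:330,200:360],(400,300),interpolation=cv2.INTER_CUBIC)]))
E
```

```text
5.3 [0.6324 0.1558 0.211 ] toolz [ 0.3413  0.0098 -0.9399] 0.033294154954606824 [-0.44 -0.21 -2.12]
window [0.6602 0.1566 0.1344]
dist 0.09892707487152816 lateral [0.0014 0.0003 0.0005] ang nan
panel 16759 16643 [ 0.37086214  0.01243322 -0.22059779] z at tag 0.039301280027419505<stdin>:5: RuntimeWarning: invalid value encountered in arccos
```

View pics/tag3.png

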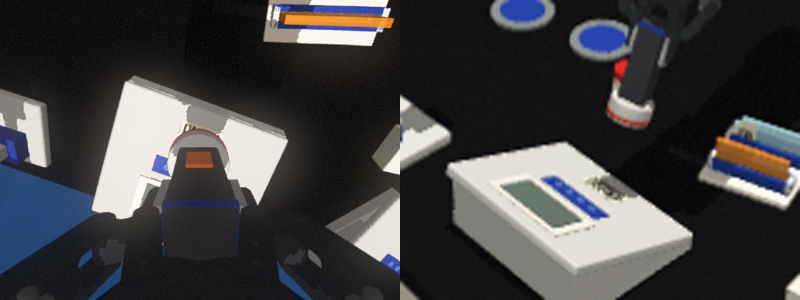

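tag3 shows the scanner rigid in the grip (its trigger at (200,158) sits as before) and aimed at the barcode. The blue plate's frosted end is at the rack's left in the scene half (745,135). I'll hold for more than 2 s.

{"api": "send_rows", "payload": {"motion": [{"travel": [0.007,0,0],"turn": [0,0,0],"grip": 1},{"travel": [0,0,0],"turn": [0,0,0],"grip": 1},{"travel": [0,0,0],"turn": [0,0,0],"grip": 1},{"travel": [0,0,0],"turn": [0,0,0],"grip": 1},{"travel": [0,0,0],"turn": [0,0,0],"grip": 1},{"travel": [0,0,0],"turn": [0,0,0],"grip": 1},{"travel": [0,0,0],"turn": [0,0,0],"grip": 1},{"travel": [0,0,0],"turn": [0,0,0],"grip": 1},{"travel": [0,0,0],"turn": [0,0,0],"grip": 1},{"travel": [0,0,0],"turn": [0,0,0],"grip": 1}]}}

```text
time_s: 6.65
tool_pos: [0.6341, 0.1562, 0.2117]
orientation: [-0.523, 2.745, -0.078]
ft_force: [-0.7, 0.0, -1.6]
gripper_width: 0.0329
grasp_force: 55.0
```

{"api": "send_rows", "payload": {"motion": [{"travel": [0,0,0],"turn": [0,0,0],"grip": 1},{"travel": [0,0,0],"turn": [0,0,0],"grip": 1},{"travel": [0,0,0],"turn": [0,0,0],"grip": 1},{"travel": [0,0,0],"turn": [0,0,0],"grip": 1},{"travel": [0,0,0],"turn": [0,0,0],"grip": 1},{"travel": [0,0,0],"turn": [0,0,0],"grip": 1},{"travel": [0,0,0],"turn": [0,0,0],"grip": 1},{"travel": [0,0,0],"turn": [0,0,0],"grip": 1},{"travel": [0,0,0],"turn": [0,0,0],"grip": 1},{"travel": [0,0,0],"turn": [0,0,0],"grip": 1}]}}

```text
time_s: 7.9
tool_pos: [0.6341, 0.1562, 0.2116]
orientation: [-0.523, 2.745, -0.078]
ft_force: [-0.1, -0.5, -1.4]
gripper_width: 0.0336
grasp_force: 55.0
```

{"api": "send_rows", "payload": {"motion": [{"travel": [-0.1567,-0.241,0],"turn": [-0.0025,0.0836,0],"grip": 1},{"travel": [-0.1567,-0.241,0],"turn": [-0.0025,0.0836,0],"grip": 1},{"travel": [-0.1567,-0.241,0],"turn": [-0.0025,0.0836,0],"grip": 1},{"travel": [-0.1567,-0.241,0],"turn": [-0.0025,0.0836,0],"grip": 1},{"travel": [-0.1567,-0.241,0],"turn": [-0.0025,0.0836,0],"grip": 1},{"travel": [-0.1567,-0.241,0],"turn": [-0.0025,0.0836,0],"grip": 1},{"travel": [-0.1567,-0.241,0],"turn": [-0.0025,0.0836,0],"grip": 1},{"travel": [-0.1567,-0.241,0],"turn": [-0.0025,0.0836,0],"grip": 1},{"travel": [0,0,-0.3],"turn": [0,0,0],"grip": 1},{"travel": [0,0,-0.3],"turn": [0,0,0],"grip": 1}]}}

```text
time_s: 9.15
tool_pos: [0.4464, -0.1337, 0.1211]
orientation: [-0.586, 3.084, -0.002]
ft_force: [0.2, -0.1, -3.2]
gripper_width: 0.0335
grasp_force: 55.1
```

```bash
python3 - <<'E'
from h import *
s=manip.read_state(); M=R.from_rotvec(s['orientation']).as_matrix(); print(s['time_s'],s['tool_pos'].round(4),'toolz',M[:,2].round(4),s['ft_force'].round(2))
c=cap('wrist'); save('ret',c['img']); s=manip.read_state(); print(s['tool_pos'].round(4))
# compare red band/trigger rows with g1
hsv=cv2.cvtColor(c['img'],cv2.COLOR_RGB2HSV); m=(hsv[...,0]<16)&(hsv[...,1]>150)&(hsv[...,2]>120); v,u=np.nonzero(m[150:300,200:360]); 
g=cv2.cvtColor(cv2.imread('pics/g1.png'),cv2.COLOR_BGR2HSV); m2=(g[...,0]<16)&(g[...,1]>150)&(g[...,2]>120); v2,u2=np.nonzero(m2[205:240,200:360]);v3,u3=np.nonzero(m[205:240,200:360]); print(u3.mean(),v3.mean(),u2.mean(),v2.mean())
E
```

```text
9.15 [ 0.4464 -0.1337  0.1211] toolz [ 0.0023 -0.001  -1.    ] [ 0.21 -0.14 -3.15]
[ 0.4436 -0.1324  0.116 ]
66.8 23.2 78.09163987138264 15.655948553054662
```

{"api": "send_rows", "payload": {"motion": [{"travel": [0,0,-0.08],"turn": [0,0,0],"grip": 1},{"travel": [0,0,-0.06],"turn": [0,0,0],"grip": 1},{"travel": [0,0,0],"turn": [0,0,0],"grip": 1},{"travel": [0,0,0],"turn": [0,0,0],"grip": 1}]}}

```text
time_s: 9.7
tool_pos: [0.4465, -0.1331, 0.1014]
orientation: [-0.588, 3.085, -0.001]
ft_force: [-0.3, 0.1, -0.4]
gripper_width: 0.0334
grasp_force: 54.9
```

{"api": "send_rows", "payload": {"motion": [{"travel": [0,0,-0.04],"turn": [0,0,0],"grip": 1},{"travel": [0,0,-0.03],"turn": [0,0,0],"grip": 1},{"travel": [0,0,0],"turn": [0,0,0],"grip": 1},{"travel": [0,0,0],"turn": [0,0,0],"grip": 1}]}}

```text
time_s: 10.2
tool_pos: [0.4461, -0.133, 0.0901]
orientation: [0.588, -3.086, -0.0]
ft_force: [-0.0, -0.2, -2.1]
gripper_width: 0.0332
grasp_force: 55.0
```

{"api": "send_rows", "payload": {"motion": [{"travel": [0,0,-0.01],"turn": [0,0,0],"grip": 1},{"travel": [0,0,0],"turn": [0,0,0],"grip": 1}]}}

```text
time_s: 10.45
tool_pos: [0.446, -0.133, 0.0886]
orientation: [0.588, -3.086, -0.0]
ft_force: [-0.1, -0.2, -1.9]
gripper_width: 0.0332
grasp_force: 55.0
```

{"api": "send_rows", "payload": {"motion": [{"travel": [0,0,-0.008],"turn": [0,0,0],"grip": 1},{"travel": [0,0,0],"turn": [0,0,0],"grip": 1}]}}

```text
time_s: 10.7
tool_pos: [0.4462, -0.1331, 0.0876]
orientation: [-0.588, 3.086, -0.0]
ft_force: [-0.4, -0.8, 1.3]
gripper_width: 0.0335
grasp_force: 55.0
```

Contact is felt, so I release, lift, and go above the rack.

{"api": "send_rows", "payload": {"motion": [{"travel": [0,0,0],"turn": [0,0,0],"grip": 0},{"travel": [0,0,0],"turn": [0,0,0],"grip": 0},{"travel": [0,0,0],"turn": [0,0,0],"grip": 0},{"travel": [0,0,0],"turn": [0,0,0],"grip": 0},{"travel": [0,0,0.2],"turn": [0,0,0],"grip": 0},{"travel": [0,0,0.4],"turn": [0,0,0],"grip": 0},{"travel": [0,0,0.4],"turn": [0,0,0],"grip": 0},{"travel": [0,0.38,0.1],"turn": [0,0,0],"grip": 0},{"travel": [0,0.4,0],"turn": [0,0,0],"grip": 0},{"travel": [0,0.4,0],"turn": [0,0,0],"grip": 0}]}}

```text
time_s: 11.95
tool_pos: [0.4458, 0.0456, 0.2528]
orientation: [-0.587, 3.085, -0.0]
ft_force: [0.4, -0.7, 1.0]
gripper_width: 0.0856
grasp_force: 0.0
```

{"api": "send_rows", "payload": {"motion": [{"travel": [0,0.4,0],"turn": [0,0,0],"grip": 0},{"travel": [0,0.4,0],"turn": [0,0,0],"grip": 0},{"travel": [0,0.35,0],"turn": [0,0,0],"grip": 0},{"travel": [0,0,0],"turn": [0,0,0],"grip": 0},{"travel": [0,0,0],"turn": [0,0,0],"grip": 0}]}}

```text
time_s: 12.58
tool_pos: [0.4459, 0.2162, 0.2522]
orientation: [0.589, -3.085, 0.0]
ft_force: [0.1, 0.5, -0.5]
gripper_width: 0.0851
grasp_force: 0.0
```

```bash
python3 - <<'E'
from h import *
s=manip.read_state(); print(s['time_s'],s['tool_pos'].round(4),s['joint_positions'].round(3))
c=cap('wrist'); np.savez('/tmp/w4.npz',**c); t=cap('top'); sc=cap('scene'); np.savez('/tmp/top1.npz',**t); np.savez('/tmp/scene1.npz',**sc)
P=pts(c); m=(np.abs(P[...,0]-.475)<.08)&(np.abs(P[...,1]-.225)<.08)&(P[...,2]>.04); v,u=np.nonzero(m); print(u.min(),u.max(),v.min(),v.max())
save('r4',np.hstack([cv2.resize(c['img'][60:360,80:480],(533,400)),np.vstack([cv2.resize(sc['img'][170:250,230:340],(267,200),interpolation=cv2.INTER_CUBIC),cv2.resize(t['img'][225:265,285:338],(267,200),interpolation=cv2.INTER_CUBIC)])]))
E
```

```text
12.575 [0.4459 0.2162 0.2522] [ 0.358  0.229  1.763 -0.     1.15  -1.59 ]
0 559 190 419
```

View pics/r4.png

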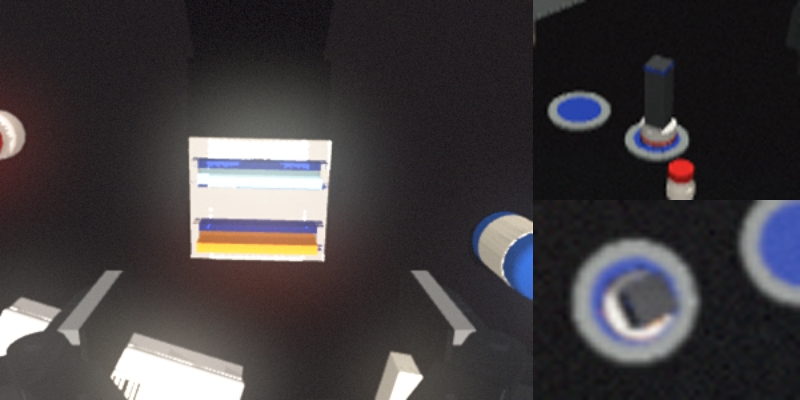

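r4 shows the scanner upright on its dock (660,100 and 635,300). In the rack, the blue notched plate is in the near slot (row 180, columns 195-325) and the amber in the far slot (row 243). Next I measure the notch end and the reader.

```bash
python3 - <<'E'
from h import *
def ld(n):
    c=dict(np.load(n))
    for k in('vfov','cx','cy','k1'): c[k]=float(c[k])
    c['P']=pts(c); return c
w,t,s=[ld('/tmp/'+n+'.npz') for n in('w4','top1','scene1')]
P=w['P']; near=(np.hypot(P[...,0]-.475,P[...,1]-.225)<.1)
hi=near&(P[...,2]>.034)&(P[...,2]<.065)
q=P[hi]; X=q[:,:2]*1000
hsv=cv2.cvtColor(w['img'],cv2.COLOR_RGB2HSV); H=hsv[...,0][hi]; S=hsv[...,1][hi]
am=(H<25)&(S>100)
for n,mm in(('amber',am),('blue',~am)):
    v,u=np.nonzero(hi); v,u=v[mm],u[mm]; lab=np.zeros(hi.shape,np.uint8); lab[v,u]=1
    nl,L,st,_=cv2.connectedComponentsWithStats(lab); i=1+np.argmax(st[1:,4]); v,u=np.nonzero(L==i)
    Y=onz(w,u,v,.053)[:,:2]*1000; r=cv2.minAreaRect(np.float32(Y)); print(n,len(u),r, 'z med',np.median(P[v,u,2]))
    box=cv2.boxPoints(r); 
    e=box[1]-box[0] if np.linalg.norm(box[1]-box[0])>np.linalg.norm(box[2]-box[1]) else box[2]-box[1]; e=e/np.linalg.norm(e); e*=np.sign(e[1]); print('  long dir',e,np.degrees(np.arctan2(e[1],e[0])))
    a=(P[v,u,:2]*1000-np.array(r[0]))@e
    for lo in range(-60,60,10):
        k=(a>=lo)&(a<lo+10); 
        if k.sum()>3: print('   ',lo,k.sum(),np.percentile(P[v,u,2][k],[50,90]).round(4),w['img'][v,u][k].mean(0).round())
# rack base outline
m=near&(P[...,2]>.012)&(P[...,2]<.034); v,u=np.nonzero(m&(hsv[...,2]>100)); r=cv2.minAreaRect(np.float32(P[v,u,:2]*1000)); print('walls',r,np.percentile(P[v,u,2],[50,90,97]))
# same from scene: blue plate label side
Q=s['P']; hs=cv2.cvtColor(s['img'],cv2.COLOR_RGB2HSV)
m=(np.hypot(Q[...,0]-.475,Q[...,1]-.225)<.1)&(Q[...,2]>.034)&(Q[...,2]<.065)&~((hs[...,0]<25)&(hs[...,1]>100)); v,u=np.nonzero(m); e=np.array([-.365,.931]); a=(Q[v,u,:2]-[.45,.217])@e*1000
for lo in range(-70,70,10):
    k=(a>=lo)&(a<lo+10)
    if k.sum()>2: print('  scene',lo,k.sum(),np.percentile(Q[v,u,2][k],95).round(4),s['img'][v,u][k].mean(0).round(),Q[v,u][k].mean(0).round(3))
# reader
for n,c in(('top',t),('scene',s)):
    Q=c['P']; zz=Q[...,2]; reg=(Q[...,0]>.55)&(Q[...,0]<1.0)&(Q[...,1]<0.0)&(Q[...,1]>-.26)
    for lo,hi_ in((.004,.03),(.1,.25),(.30,.36),(.36,.39),(.39,.425)):
        k=reg&(zz>lo)&(zz<hi_)
        if k.sum()>5: print(n,lo,hi_,k.sum(),np.percentile(Q[k],[3,97],axis=0).round(3).tolist(),cv2.minAreaRect(np.float32(Q[k][:,:2]*1000)))
E
```

```text
amber 659 ((506.2734069824219, 231.83128356933594), (13.908145904541016, 99.85665893554688), 22.357149124145508) z med 0.04604607855206855
  long dir [-0.38037866  0.9248309 ] 112.35713
    -50 70 [0.0468 0.0529] [213. 148.  78.]
    -40 65 [0.0461 0.0531] [210. 141.  70.]
    -30 65 [0.046  0.0525] [208. 137.  73.]
    -20 64 [0.0454 0.0524] [208. 138.  75.]
    -10 62 [0.0448 0.0523] [208. 136.  76.]
    0 70 [0.0469 0.0532] [215. 148.  78.]
    10 64 [0.0459 0.0528] [211. 141.  77.]
    20 61 [0.0452 0.0522] [208. 138.  76.]
    30 70 [0.0467 0.0527] [211. 144.  75.]
    40 67 [0.0464 0.0524] [209. 142.  73.]
blue 1024 ((456.67852783203125, 215.0714111328125), (12.548651695251465, 97.91949462890625), 20.254125595092773) z med 0.05208287436624354
  long dir [-0.34618437  0.9381665 ] 110.254105
    -60 10 [0.0424 0.0435] [240. 244. 243.]
    -50 78 [0.0425 0.047 ] [241. 248. 248.]
    -40 104 [0.0521 0.0534] [238. 246. 247.]
    -30 111 [0.0521 0.0535] [238. 246. 247.]
    -20 107 [0.0522 0.0533] [238. 247. 248.]
    -10 101 [0.0523 0.0534] [237. 247. 248.]
    0 109 [0.0523 0.0533]
[... 1971 characters left out ...]
 89.79207611083984)
scene 0.1 0.25 426 [[0.841, -0.152, 0.105], [0.865, -0.119, 0.246]] ((858.722412109375, -132.01766967773438), (28.832910537719727, 38.871219635009766), 43.672149658203125)
scene 0.3 0.36 366 [[0.717, -0.153, 0.303], [0.865, -0.114, 0.358]] ((786.9892578125, -143.2841033935547), (64.58210754394531, 158.8796844482422), 84.91963195800781)
scene 0.36 0.39 358 [[0.719, -0.159, 0.361], [0.866, -0.111, 0.389]] ((789.2327270507812, -139.17054748535156), (165.71702575683594, 60.78108596801758), 1.707366943359375)
scene 0.39 0.425 274 [[0.795, -0.159, 0.391], [0.874, -0.11, 0.416]] ((832.0733032226562, -140.14236450195312), (90.73047637939453, 58.273433685302734), 8.59516429901123)
```

```bash
python3 - <<'E'
from h import *
def ld(n):
    c=dict(np.load(n))
    for k in('vfov','cx','cy','k1'): c[k]=float(c[k])
    c['P']=pts(c); return c
w,t,s,t0=[ld('/tmp/'+n+'.npz') for n in('w4','top1','scene1','top0')]
P=w['P']; e=np.array([-.365,.931]); nn=np.array([.931,.365])
for nm,cen in(('blue',(.4587,.2155)),('amber',(.509,.233))):
    d=P[...,:2]-cen; m=(abs(d@nn)<.015)&(abs(d@e)<.07)&(P[...,2]>.0505)&(P[...,2]<.056); v,u=np.nonzero(m)
    Y=onz(w,u,v,.053)[:,:2]*1000; r=cv2.minAreaRect(np.float32(Y)); dd=Y/1000-cen
    print(nm,len(u),r,'mean',Y.mean(0),'n range',np.percentile(dd@nn,[3,97])*1000,'e range',np.percentile(dd@e,[1,99])*1000)
    pf=np.polyfit(dd@e,dd@nn,1); print('  slope deg',np.degrees(np.arctan(pf[0])))
# reader base & post
for n,c in(('top',t),('scene',s)):
    Q=c['P']; hs=cv2.cvtColor(c['img'],cv2.COLOR_RGB2HSV)
    m=(np.abs(Q[...,2]-.012)<.02)&(Q[...,0]>.66)&(Q[...,0]<.95)&(Q[...,1]<-.05)&(Q[...,1]>-.24)&(hs[...,2]>90)&(hs[...,1]<70)
    lab=m.astype(np.uint8); nl,L,st,_=cv2.connectedComponentsWithStats(lab); print(n,st[1:].tolist())
    v,u=np.nonzero(m); X=onz(c,u,v,np.median(Q[m][:,2]))[:,:2]; print('  z',np.median(Q[m][:,2]),cv2.minAreaRect(np.float32(X*1000)),X.min(0),X.max(0))
    # head underside/edges : arm line: points z .3-.42 pca
    k=(Q[...,2]>.3)&(Q[...,2]<.43)&(Q[...,0]>.68)&(Q[...,0]<.9)&(abs(Q[...,1]+.14)<.05); q=Q[k]
    for x0 in np.arange(.70,.88,.02):
        kk=(q[:,0]>x0)&(q[:,0]<x0+.02)
        if kk.sum()>4: print('   x',x0.round(2),kk.sum(),'y',np.percentile(q[kk,1],[3,50,97]).round(3),'z',np.percentile(q[kk,2],[3,50,97]).round(3))
E
```

```text
blue 679 ((456.78729248046875, 219.56930541992188), (8.866656303405762, 89.5335464477539), 20.589672088623047) mean [457.01382959 219.10241636] n range [-4.88612223  3.67311875] e range [-40.09982802  48.21392337]
  slope deg 1.2041652218845036
amber 690 ((510.7554626464844, 233.69041442871094), (9.351083755493164, 99.6579360961914), 20.209121704101562) mean [510.98363927 233.66079338] n range [-2.33458165  6.8186396 ] e range [-48.88964067  48.79609358]
  slope deg 1.1969988114992889
top [[291, 129, 9, 1, 9], [317, 129, 5, 19, 25], [288, 140, 36, 31, 430], [323, 151, 1, 1, 1], [324, 154, 1, 2, 2]]
  z 0.01748552808191861 ((852.3679809570312, -149.12632751464844), (179.2625274658203, 147.57089233398438), 2.90506649017334) [ 0.76055935 -0.22426884] [ 0.93902904 -0.07395853]
   x 0.7 104 y [-0.171 -0.142 -0.118] z [0.35  0.364 0.374]
   x 0.72 123 y [-0.171 -0.141 -0.115] z [0.352 0.377 0.386]
   x 0.74 90 y [-0.167 -0.14  -0.114] z [0.347 0.374 0.388]
   x 0.76 60 y [-0.159 -0.138 -0.117] z [0.347 0.384 0.392]
   x 0.78 48 y [-0.148 -0.138 -0.128] z [0.377 0.392 0.398]
   x 0.8 42 y [
[... 275 characters left out ...]
9386474 ((835.235595703125, -132.1688690185547), (138.2490234375, 133.18128967285156), 3.6048812866210938) [ 0.76417945 -0.2020519 ] [ 0.90635672 -0.06271219]
   x 0.7 28 y [-0.143 -0.12  -0.115] z [0.334 0.359 0.368]
   x 0.72 99 y [-0.16  -0.118 -0.114] z [0.325 0.362 0.383]
   x 0.74 134 y [-0.16  -0.124 -0.113] z [0.328 0.365 0.382]
   x 0.76 113 y [-0.159 -0.133 -0.114] z [0.341 0.358 0.387]
   x 0.78 52 y [-0.149 -0.132 -0.126] z [0.37  0.385 0.393]
   x 0.8 50 y [-0.152 -0.131 -0.124] z [0.376 0.391 0.4  ]
   x 0.82 46 y [-0.146 -0.123 -0.112] z [0.334 0.398 0.41 ]
   x 0.84 213 y [-0.157 -0.124 -0.11 ] z [0.305 0.369 0.417]
   x 0.86 263 y [-0.159 -0.135 -0.11 ] z [0.304 0.382 0.414]
```

The notch is at the world −y end, since the top drops to 43 mm there, so the label faces +x towards the reader. The plate centre is (0.4583,0.215) with its normal at 20.4°, and the reader's yaw is about 3°. I'll turn the tool 90°, go partly open, and grip 20 mm towards the plain end.

{"api": "send_rows", "payload": {"motion": [{"travel": [0.036,0.117,-0.1],"turn": [0,0,-0.338],"grip": 0.45},{"travel": [0,0,-0.1],"turn": [0,0,-0.338],"grip": 0.45},{"travel": [0,0,-0.1],"turn": [0,0,-0.338],"grip": 0.45},{"travel": [0,0,-0.1],"turn": [0,0,-0.338],"grip": 0.45},{"travel": [0,0,-0.1],"turn": [0,0,-0.338],"grip": 0.45},{"travel": [0,0,-0.1],"turn": [0,0,-0.338],"grip": 0.45},{"travel": [0,0,-0.1],"turn": [0,0,-0.338],"grip": 0.45},{"travel": [0,0,-0.1],"turn": [0,0,-0.338],"grip": 0.45},{"travel": [0,0,-0.1],"turn": [0,0,-0.338],"grip": 0.45},{"travel": [0,0,0],"turn": [0,0,0],"grip": 0.45}]}}

```text
time_s: 13.98
tool_pos: [0.4512, 0.2331, 0.1168]
orientation: [-1.795, -2.578, 0.002]
ft_force: [0.2, 0.3, 0.7]
gripper_width: 0.0468
grasp_force: 0.0
```

```bash
python3 - <<'E'
from h import *
manip.capture('top')
s=manip.read_state(); M=R.from_rotvec(s['orientation']).as_matrix(); print(s['tool_pos'].round(4),'tooly',np.degrees(np.arctan2(M[1,1],M[0,1])),M[:,2].round(4),s['gripper_width'],s['joint_positions'].round(2))
c=cap('wrist'); save('r5',c['img']); P=pts(c)
nn=np.array([.937,.349]); e=np.array([-.349,.937]); cen=np.array([.4583,.215])
d=P[...,:2]-cen; m=(abs(d@nn)<.015)&(abs(d@e)<.07)&(P[...,2]>.0495)&(P[...,2]<.057); v,u=np.nonzero(m)
Y=onz(c,u,v,.053)[:,:2]; dd=Y-cen; print(len(u),np.percentile(dd@nn,[3,50,97])*1000,np.percentile(dd@e,[1,99])*1000,np.median(P[m][:,2]),np.degrees(np.polyfit(dd@e,dd@nn,1)[0]))
E
```

```text
[0.4516 0.2334 0.1176] tooly 20.476035075362557 [-4.e-04 -2.e-04 -1.e+00] 0.04705986514791997 [ 0.39  0.43  1.86 -0.    0.85  0.03]
1573 [-3.19153965  0.74476766  4.39725465] [-39.32201348  49.44954215] 0.05274971371025447 0.1450890480862305
```

View pics/r5.png

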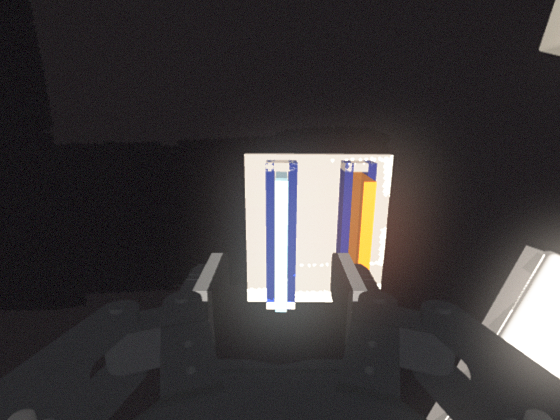

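r5 shows the blue plate (column 281) centred between the fingers (215 to 350), with the amber clear at 365. I descend and close gently.

{"api": "send_rows", "payload": {"motion": [{"travel": [0.003,0.001,-0.2],"turn": [0,0,0],"grip": 0.45},{"travel": [0,0,-0.2],"turn": [0,0,0],"grip": 0.45},{"travel": [0,0,-0.12],"turn": [0,0,0],"grip": 0.45},{"travel": [0,0,-0.06],"turn": [0,0,0],"grip": 0.45},{"travel": [0,0,0],"turn": [0,0,0],"grip": 0.45},{"travel": [0,0,0],"turn": [0,0,0],"grip": 0.45}]}}

```text
time_s: 14.82
tool_pos: [0.4524, 0.2344, 0.0313]
orientation: [1.794, 2.578, 0.002]
ft_force: [0.3, -0.8, -0.2]
gripper_width: 0.0469
grasp_force: 0.0
```

{"api": "send_rows", "payload": {"motion": [{"travel": [0,0,0],"turn": [0,0,0],"grip": 1},{"travel": [0,0,0],"turn": [0,0,0],"grip": 1},{"travel": [0,0,0],"turn": [0,0,0],"grip": 1},{"travel": [0,0,0],"turn": [0,0,0],"grip": 1},{"travel": [0,0,0],"turn": [0,0,0],"grip": 1},{"travel": [0,0,0],"turn": [0,0,0],"grip": 1}], "grip_force": 50}}

```text
time_s: 15.58
tool_pos: [0.4522, 0.2343, 0.0309]
orientation: [1.795, 2.578, 0.001]
ft_force: [-1.4, -0.9, 6.4]
gripper_width: 0.007
grasp_force: 49.7
```

The plate is gripped. I lift it straight out, and refine the lens position from the head's silhouette.

{"api": "send_rows", "payload": {"motion": [{"travel": [0,0,0.05],"turn": [0,0,0],"grip": 1},{"travel": [0,0,0.1],"turn": [0,0,0],"grip": 1},{"travel": [0,0,0.15],"turn": [0,0,0],"grip": 1},{"travel": [0,0,0.2],"turn": [0,0,0],"grip": 1},{"travel": [0,0,0.3],"turn": [0,0,0],"grip": 1},{"travel": [0,0,0.3],"turn": [0,0,0],"grip": 1},{"travel": [0,0,0.2],"turn": [0,0,0],"grip": 1},{"travel": [0,0,0],"turn": [0,0,0],"grip": 1}]}}

```text
time_s: 16.58
tool_pos: [0.4526, 0.2345, 0.2282]
orientation: [1.793, 2.576, 0.006]
ft_force: [0.7, -0.7, -0.9]
gripper_width: 0.0069
grasp_force: 48.9
```

```bash
python3 - <<'E'
from h import *
s=manip.read_state(); M=R.from_rotvec(s['orientation']).as_matrix(); print(s['time_s'],s['tool_pos'].round(4),np.degrees(np.arctan2(M[1,1],M[0,1])),s['gripper_width'])
t=cap('top'); sc=cap('scene'); w=cap('wrist')
for n,c in(('top',t),('scene',sc)):
    Q=pts(c); k=(Q[...,2]>.30)&(Q[...,2]<.43)&(Q[...,0]>.67)&(Q[...,0]<.76)&(abs(Q[...,1]+.14)<.05)
    lab=k.astype(np.uint8); cn=max(cv2.findContours(lab,0,1)[0],key=cv2.contourArea).reshape(-1,2)
    X=onz(c,cn[:,0],cn[:,1],.3525); i=np.argsort(X[:,0])[:14]; print(n,'front edge x,y',X[i][:,:2].round(4).tolist() if n=='top' else X[i][:6,:2].round(4).tolist())
    q=Q[k]; 
    if n=='top':
        # head top surface plane
        kk=(q[:,2]>.34)&(q[:,0]<.745); A=np.c_[q[kk][:,:2],np.ones(kk.sum())]; p=np.linalg.lstsq(A,q[kk][:,2],rcond=None)[0]; print('head top plane',p,'tilt',np.degrees(np.arctan(np.hypot(*p[:2]))),'yaw',np.degrees(np.arctan2(p[1],p[0])))
# plate check in wrist view: points in tool frame
P=pts(w); L=(P-s['tool_pos'])@M; m=(abs(L[...,1])<.012)&(L[...,2]>-.04)&(L[...,2]<.06)&(L[...,0]>-.09)&(L[...,0]<.06)&(w['z_map']>0)
q=L[m]; print('plate pts',len(q),np.percentile(q,[2,98],axis=0).round(4).tolist())
save('lift',np.hstack([w['img'][60:360,100:460],cv2.resize(sc['img'][130:290,160:400],(440,300),interpolation=cv2.INTER_CUBIC)]))
E
```

```text
16.575 [0.4526 0.2345 0.2282] 20.313403796657052 0.006859646746765373
top front edge x,y [[0.704, -0.1525], [0.704, -0.1491], [0.7041, -0.1458], [0.7041, -0.1424], [0.7042, -0.139], [0.7043, -0.1356], [0.7043, -0.1323], [0.7044, -0.1289], [0.7045, -0.1221], [0.7045, -0.1188], [0.7072, -0.1695], [0.7072, -0.1661], [0.7073, -0.1628], [0.7073, -0.1594]]
head top plane [ 0.64714296 -0.00963798 -0.09786596] tilt 32.91153896871718 yaw -0.8532503647884309
scene front edge x,y [[0.6953, -0.1343], [0.6963, -0.1439], [0.6978, -0.1364], [0.6988, -0.1459], [0.6992, -0.1289], [0.6997, -0.1556]]
plate pts 5333 [[-0.0314, -0.0105, -0.0381], [0.0296, 0.0104, 0.0128]]
```

View pics/lift.png

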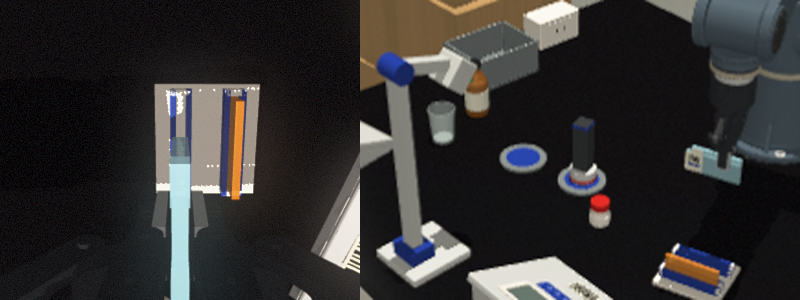

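The lift picture shows the plate free of the rack, with its frosted label end (690,160) facing the reader side, the amber still in place, and the scanner still docked. The lens is at about (0.717,-0.1425,0.331), so the TCP target is (0.5964,-0.0948,0.232).

{"api": "send_rows", "payload": {"motion": [{"travel": [0.1065,-0.244,0.003],"turn": [0,0,-0.192],"grip": 1},{"travel": [0.1065,-0.244,0.003],"turn": [0,0,-0.192],"grip": 1},{"travel": [0.1065,-0.244,0.003],"turn": [0,0,-0.192],"grip": 1},{"travel": [0.1065,-0.244,0.003],"turn": [0.0116,-0.222,0],"grip": 1},{"travel": [0.1065,-0.244,0.003],"turn": [0.0116,-0.222,0],"grip": 1},{"travel": [0.1065,-0.244,0.003],"turn": [0.0116,-0.222,0],"grip": 1},{"travel": [0.1065,-0.244,0.003],"turn": [0.0116,-0.222,0],"grip": 1},{"travel": [0.1065,-0.244,0.003],"turn": [0.0116,-0.222,0],"grip": 1},{"travel": [0.1065,-0.244,0.003],"turn": [0.0116,-0.222,0],"grip": 1},{"travel": [0,0,0],"turn": [0,0,0],"grip": 1}]}}

```text
time_s: 17.98
tool_pos: [0.5891, -0.0791, 0.227]
orientation: [1.806, 1.907, 0.653]
ft_force: [-0.5, 0.9, -1.3]
gripper_width: 0.0071
grasp_force: 49.0
```

```bash
python3 - <<'E'
from h import *
manip.capture('top'); manip.capture('top')
s=manip.read_state(); M=R.from_rotvec(s['orientation']).as_matrix(); print(s['time_s'],s['tool_pos'].round(4),s['gripper_width'],s['joint_positions'].round(2))
p=np.radians(3); a=np.radians(40); n=np.array([np.cos(a)*np.cos(p),np.cos(a)*np.sin(p),np.sin(a)])
eye=np.array([.717,-.1425,.331]); lab=s['tool_pos']+M@[-.054,.004,0]; d=lab-eye
print('label',lab.round(4),'err vs target',(lab-(eye-.15*n)).round(4),'ang',np.degrees(np.arccos(min(1,M[:,1]@n))),'tool y',M[:,1].round(3),'tool x',M[:,0].round(3))
# measured plate surface from cameras: near label
for nm in('top','scene','wrist'):
    c=cap(nm); P=pts(c); L=(P-s['tool_pos'])@M
    m=(abs(L[...,1])<.015)&(L[...,2]>-.022)&(L[...,2]<.022)&(L[...,0]>-.08)&(L[...,0]<-.025)&(c['z_map']>0); q=L[m]
    if m.sum()>5: print(nm,m.sum(),np.percentile(q,[3,50,97],axis=0).round(4).tolist(),'plane',np.linalg.lstsq(np.c_[q[:,0],q[:,2],np.ones(len(q))],q[:,1],rcond=None)[0].round(3))
    m=(abs(L[...,1])<.02)&(L[...,2]>-.05)&(L[...,2]<.05)&(L[...,0]>-.11)&(L[...,0]<-.02)&(c['z_map']>0); q=L[m]
    if m.sum()>5: print('   ext',np.percentile(q,[1,99],axis=0).round(4).tolist())
E
```

```text
18.075 [ 0.5895 -0.0776  0.228 ] 0.006619532506188845 [-0.31  0.23  1.99  0.64  0.39 -0.9 ]
label [ 0.5959 -0.1314  0.2299] err vs target [-0.0063  0.0172 -0.0047] ang 2.7496803902220486 tool y [0.795 0.042 0.605] tool x [-0.06   0.998  0.009]
top 70 [[-0.0663, 0.0002, -0.0204], [-0.0461, 0.0041, -0.0027], [-0.0267, 0.0065, 0.0195]] plane [0.01  0.046 0.004]
   ext [[-0.0672, -0.003, -0.0259], [-0.0205, 0.008, 0.0201]]
scene 124 [[-0.0686, -0.0001, -0.0203], [-0.046, 0.0057, -0.0008], [-0.0273, 0.0113, 0.0181]] plane [-0.001  0.025  0.006]
   ext [[-0.0706, -0.0031, -0.025], [-0.0207, 0.0134, 0.0185]]
wrist 105 [[-0.0441, -0.0032, -0.022], [-0.0301, 0.0007, -0.0217], [-0.0255, 0.0052, -0.0041]] plane [-0.013  0.291  0.006]
   ext [[-0.0438, -0.0036, -0.0235], [-0.0201, 0.0052, -0.0064]]
```

{"api": "send_rows", "payload": {"motion": [{"travel": [0.014,-0.038,0.01],"turn": [0.002,-0.031,0],"grip": 1},{"travel": [0.014,-0.038,0.01],"turn": [0.002,-0.031,0],"grip": 1},{"travel": [0.014,-0.038,0.01],"turn": [0.001,-0.031,0],"grip": 1},{"travel": [0,0,0],"turn": [0,0,0],"grip": 1},{"travel": [0,0,0],"turn": [0,0,0],"grip": 1},{"travel": [0,0,0],"turn": [0,0,0],"grip": 1}]}}

```text
time_s: 18.98
tool_pos: [0.5964, -0.0947, 0.2335]
orientation: [1.77, 1.877, 0.695]
ft_force: [-0.1, 0.1, -0.7]
gripper_width: 0.0071
grasp_force: 49.0
```

```bash
cat > chk.py <<'E'
from h import *
s=manip.read_state(); M=R.from_rotvec(s['orientation']).as_matrix(); print(s['time_s'],s['tool_pos'].round(4),s['gripper_width'],s['joint_positions'].round(2),s['dq'].round(3))
p=np.radians(3); a=np.radians(40); n=np.array([np.cos(a)*np.cos(p),np.cos(a)*np.sin(p),np.sin(a)])
eye=np.array([.717,-.1425,.331]); lab=s['tool_pos']+M@[-.054,.004,-.001]
print('label err',(lab-(eye-.15*n)).round(4),'ang',np.degrees(np.arccos(min(1,M[:,1]@n))),'rot needed',np.degrees(np.cross(M[:,1],n)).round(2))
# dark lens: look at plate label and lens colours
sc=cap('scene'); t=cap('top')
for nm,c in(('top',t),('scene',sc)):
    P=pts(c); L=(P-s['tool_pos'])@M
    m=(abs(L[...,1])<.015)&(abs(L[...,2])<.035)&(L[...,0]>-.1)&(L[...,0]<-.02)&(c['z_map']>0); q=L[m]
    print(nm,m.sum(),np.percentile(q,[1,50,99],axis=0).round(4).tolist())
    for k,(x,y) in dict(scanner=(.446,-.133)).items():
        mm=(np.hypot(P[...,0]-x,P[...,1]-y)<.03)&(P[...,2]>.12)&(P[...,2]<.15); print('  scanner top',mm.sum(),P[mm].mean(0).round(3) if mm.any() else '')
    mm=(np.hypot(P[...,0]-.5,P[...,1]-.23)<.08)&(P[...,2]>.045)&(P[...,2]<.065); print('  amber top',mm.sum(),P[mm].mean(0).round(3) if mm.any() else '')
E
python3 chk.py
```

```text
18.975 [ 0.5964 -0.0947  0.2335] 0.007059289650801197 [-0.35  0.23  1.99  0.81  0.37 -1.09] [-0.004  0.002  0.001  0.005  0.    -0.008]
label err [-0.0001  0.0001  0.0018] ang 0.24566515239480433 rot needed [ 0.06  0.22 -0.09]
top 108 [[-0.0676, -0.0039, -0.0275], [-0.0435, 0.0037, -0.0087], [-0.021, 0.0077, 0.0235]]
  scanner top 0 
  amber top 59 [0.51  0.233 0.054]
scene 145 [[-0.0724, -0.0011, -0.0252], [-0.044, 0.0054, -0.0014], [-0.0207, 0.0118, 0.0193]]
  scanner top 96 [ 0.451 -0.129  0.136]
  amber top 117 [0.513 0.235 0.053]
```

{"api": "send_rows", "payload": {"motion": [{"travel": [0,0,-0.01],"turn": [0,0,0],"grip": 1},{"travel": [0,0,0],"turn": [0,0,0],"grip": 1},{"travel": [0,0,0],"turn": [0,0,0],"grip": 1},{"travel": [0,0,0],"turn": [0,0,0],"grip": 1},{"travel": [0,0,0],"turn": [0,0,0],"grip": 1},{"travel": [0,0,0],"turn": [0,0,0],"grip": 1},{"travel": [0,0,0],"turn": [0,0,0],"grip": 1},{"travel": [0,0,0],"turn": [0,0,0],"grip": 1}]}}

```text
time_s: 20.08
tool_pos: [0.5964, -0.0951, 0.232]
orientation: [1.77, 1.876, 0.695]
ft_force: [0.2, -0.1, -1.2]
gripper_width: 0.0071
grasp_force: 49.0
```

```bash
python3 chk.py | head -2; python3 -c "
from cell import manip
print(manip.close_job())"
```

```text
20.075 [ 0.5964 -0.0951  0.232 ] 0.007070086934003839 [-0.35  0.24  1.99  0.82  0.37 -1.1 ] [-0.002  0.     0.     0.002  0.002 -0.001]
label err [-0.0001 -0.0003  0.0003] ang 0.2530891523359247 rot needed [ 0.05  0.24 -0.07]
the job is handed in; nothing more can be done
None
```

The job is handed in at about 20 s (limit 67 s; no verdict returned): the barcode was held for over 2 s at about 10 cm, the scanner stands upright back on its dock, and the notched plate is still gripped with its label 15 cm in front of the lens and square to it, within about 1 mm and 0.3° of the lens position I measured.

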